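# Fit the square coupling onto the gearbox hub studs

### The arm

A 6-joint arm with a two-finger parallel gripper is mounted at the origin on the work surface. World frame = base frame: x ahead of the robot, y to its left, z up, the work surface at z = 0. Lengths are in mm, angles in rad, forces in N, time in s.
With the tool pointing down it reaches from about 350 to 775 mm from the base axis. Payload 7.3 kg.
Tool frame: the origin (TCP) lies at the very end of the fingers, on their centre line; the grasp point (between the pads) lies 19 mm behind it; z points along the fingers, y is the line along which they close (so a half turn about z gives the same grasp; the last joint's range is limited). The gripper opens to 92 mm and grips with 3 to 60 N. Pads are 19 mm wide; open, the fingers measure 130 mm over their backs; the gripper's body (75 mm by 190 mm) begins 47 mm behind the grasp point.
Start: joints at [1.122, 0.342, 1.524, -0, 1.275, -0.146], TCP at [156.537, 501.14, 226.741] pointing down, gripper open.
Joint ranges: [-2.53, 2.53], [-0.77, 2.02], [0.04, 2.7], [-1, 4.14], [0.28, 2.66], [-3.11, 3.11]. Speed limits (rad/s): [2.57, 2.57, 3.14, 3.14, 3.14, 3.14].

### API

Orientations are given as [roll, pitch, yaw] about the fixed x, y, z axes, in that order (R = Rz(yaw) Ry(pitch) Rx(roll)).
In Python, from plant import bot gives the robot as it stands.
- The arm moves only by the tool jog_arm, never from a script. Its argument "targets" is a list of rows, each an object with "xyz": the shift along the tool's x, y, z as a fraction of full scale, a list of three; "spin": the turn about the tool's z as a fraction of full scale. In form: [{"xyz": [x, y, z], "spin": spin}, ...]. A call has exactly 10 rows; each row shifts and turns the commanded pose from where the row before left it, along the tool's axes as they then stand; what a row does not reach is not made up. Full scale, the value 1, is 80 mm for a shift and 0.1 rad for a turn. A row lasts 1/8 s, in which the tool goes at most 62.5 mm and 10.7 degrees, less where a joint would pass 70% of its speed; a pose out of reach is approached as far as the arm can. A call with a number of a shift or a turn outside -1 to 1 is refused whole. A call with a gripper value outside its range is refused whole. "gripper" is the opening in per cent of the stroke, from 0 (shut) to 100 (fully open), set as the call begins (left out, the last holds). The fingers move at their own pace and stop on an object; the grip force is fixed at half the most. Time passes only in rows, so rows that do not move let the fingers close, or fill a call up. It gives the time, the measured TCP pose, the force, the opening and the grip force at its end, in the units of the state.
- bot.get_obs(): the state, without advancing time (a new reading comes with each control period).
- bot.capture(name): name is "scene" or "top" or "wrist"; returns the picture (384x512x3 uint8, blue, green, red); there is no depth.
- bot.get_calibration(name): a dict with "vfov" (degrees; the focal length in pixels is half the picture's height over the tangent of half this angle, whatever the lens; pixels are square), "cx", "cy" (the principal point, pixels), "k1" (the pictures are not rectified: a ray, as slopes to the right and down, at radius r is drawn at 1 + k1 r^2 times it, then the intrinsics apply), "eye" and "rotation" of the camera in the world. Camera axes: x right, y down, z forward; pixel columns grow to the right and rows downward; lengths in mm; the calibration is good to about 2 mm. A picture is of the moment at which its call begins: read the wrist's pose just before it. get_calibration takes no time and is no camera call; for the wrist camera it gives the pose at the moment of the call.
- bot.close_job(): hands the job in; it is judged then, once.
The state is a dict: "time": time; "joint_positions": joint angles; "dq": joint speeds; "tau": joint torques, N m; "tool_pos": TCP position; "tcp_rot": TCP orientation; "contact_force": force on the tool from outside, world axes, zero at the start; "moment": the same for the moment, N m; "grip_width": finger opening in mm; "finger_force": force on a finger pad.
Only numpy, scipy, OpenCV 4.12 (cv2) and the standard library are available. Lean on these libraries where they do the work, as an engineer would, in place of code of your own. Each camera call takes 0.05 s, during which the arm holds its last target. There are 200 camera calls.

### The job

Pick up the loose square coupling, set its bore over the centre spigot of the gearbox hub, turn it until its four holes find the four studs, and slide it fully home, flat against the hub face; then let go. Do it gently: do not force it down on the stud ends or let it drop, and leave the other things on the bench alone.

Things in the scene. Friction and masses are not known exactly. Their poses are not given: they have to be found in the camera images.
- coupling: Loose bare aluminium part, 0.3 to 0.6 kg, lying flat, boss up: square plate 110 x 110 x 12 mm with a 44 x 44 mm square boss on its middle, boss top 46 mm above the underside. A 22 mm bore runs right through; four 12 mm holes through the plate at x, y = +-30 mm. Origin: centre of the underside; z up; x, y along the sides of plate and boss. Fits in any quarter turn.
- gearbox: Fixed green gearbox, foot 170 (x) x 150 (y) mm, with a round dark steel hub 120 mm across on top, its face 94 mm above the bench. Origin: on the bench under the hub's axis; z up. The hub stands turned by an unknown angle, locked by its brake, so this frame does NOT tell where the studs are: find them by eye or by feel.
- hub_face (a point): Centre of the hub's face, on its axis; z up (x, y follow the housing, not the studs). Four upright studs stand at the corners of a 60 x 60 mm square about the axis: 10 mm in diameter up to 16 mm above the face, then tapered to 5 mm at their tips, 20 mm above the face. Fully home, the coupling's underside lies on the face; caught on the stud tips it is 20 mm higher.
- spigot_top (a point): Centre of the top of the hub's centre spigot, 34 mm above the hub face, on the axis; z up. The spigot is 20 mm in diameter up to 26 mm above the face, then tapers to 12 mm at this top; it enters the coupling's bore before the studs are met and keeps it centred while it is turned.
- mug: Bystander: white mug, 76 mm in diameter, 85 mm high. Origin at the centre of its underside.
- spanner: Bystander: steel spanner lying flat. Origin at its middle.
- jar: Bystander: closed steel can, 70 mm in diameter, 90 mm high. Origin at the centre of its underside.
Mind the look-alikes: they are no part of the job. There is more than one size of the gearbox; the one meant has the size given above.

How it is judged:
By the outcome, as a careful person would: the job done as asked, in the order asked, and still so for the second after the job is handed in, with the robot touching nothing.
It also fails if it takes over 64 s, if anything falls off the work surface, if the arm or the gripper's body presses on something with over 40 N, if the wrist force passes 120 N, or if a joint passes its speed limit or range.

## Working session

There is one attempt and no reset: what is moved stays moved. The work goes in short steps, Python scripts to look and compute and a tool call to move; the robot and the scene stay as the last step left them, time stands still between calls to the robot, and variables do not carry over. Pictures are saved under pics/ and viewed, at most 10 in all, crops included, and the job is handed in when it is done.

Besides the shell and the picture viewer there is one more tool, called after "Request:" as name(argument=value, ...) on one line, values as JSON. jog_arm: Moves the arm, as the interface text tells. Shift numbers are shares of 80 mm and turn numbers shares of 0.1 rad, none past 1 either way. Its arguments: {"type":"object","properties":{"targets":{"type":"array","items":{"type":"object","properties":{"xyz":{"type":"array","items":{"type":"number"}},"spin":{"type":"number"}}}},"gripper":{"type":"number"}},"required":["targets"]}

```bash
mkdir -p pics
cat > h.py <<'E'
import numpy as np,cv2
from plant import bot
def ray(c,u,v):
    f=192/np.tan(np.radians(c["vfov"])/2)
    d=np.array([(u-c["cx"])/f,(v-c["cy"])/f]);s=d.copy()
    for _ in range(20): s=d/(1+c["k1"]*(s@s))
    return np.array(c["eye"],float),np.array(c["rotation"],float)@np.array([s[0],s[1],1])
def onz(c,u,v,z):
    e,d=ray(c,u,v);return e+d*(z-e[2])/d[2]
def proj(c,p):
    f=192/np.tan(np.radians(c["vfov"])/2)
    q=np.array(c["rotation"]).T@(np.array(p,float)-c["eye"]);s=q[:2]/q[2];s=s*(1+c["k1"]*(s@s))
    return s*f+[c["cx"],c["cy"]]
def tri(rs):
    A=np.zeros((3,3));b=np.zeros(3)
    for e,d in rs:
        d=d/np.linalg.norm(d);P=np.eye(3)-np.outer(d,d);A+=P;b+=P@e
    return np.linalg.solve(A,b)
E
python3 - <<'E'
from h import *
for n in("top","scene"):
    im=bot.capture(n);cv2.imwrite(f"pics/{n}0.png",im)
    c=bot.get_calibration(n);print(n,c)
o=bot.get_obs();print(o["time"],o["tool_pos"],o["tcp_rot"],bot.get_calibration("wrist"))
E
```

```text
top {'vfov': 52.48890628034671, 'cx': 265.17113463584246, 'cy': 192.75554008165156, 'k1': -0.06994162964370239, 'eye': array([ 501.13985172,  -16.11819559, 1152.93643727]), 'rotation': array([-3.08393748e+00, -5.55713755e-05, -1.55988644e+00])}
scene {'vfov': 53.38799148514516, 'cx': 250.37349945538423, 'cy': 184.93300021698647, 'k1': -0.1283926779481293, 'eye': array([968.99444467, 741.98289094, 932.19380031]), 'rotation': array([-2.34697897e+00, -1.21472512e-04,  2.64436757e+00])}
0.1 [156.38857414 500.80742918 226.12444184] [-3.14028998e+00 -1.92403231e-04  2.83875179e+00] {'vfov': 67.86453712074237, 'cx': 260.2299907323478, 'cy': 195.09909658649013, 'k1': 0.0012727288513323485, 'eye': array([ 77.33086187, 526.42594493, 384.48492198]), 'rotation': array([2.82942402e+00, 2.20466762e-03, 1.26899462e+00])}
```

View pics/top0.png

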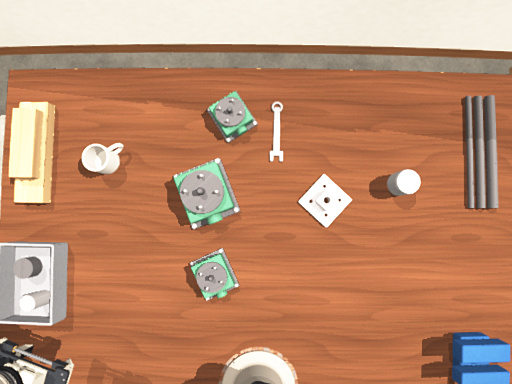

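View pics/scene0.png

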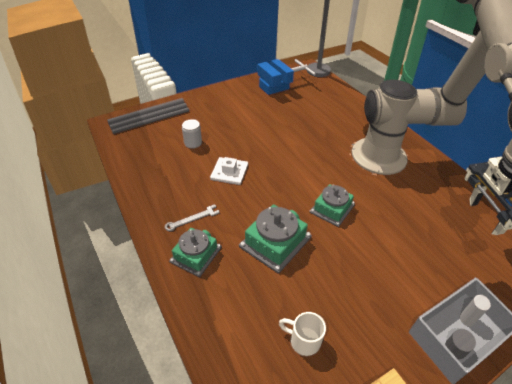

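The top view shows the coupling as a white square at about (325,200). The large gearbox is at (206,192), and the two look-alikes are at (231,115) and (214,275). In the scene view the coupling is at (230,170) and the large gearbox at (277,230).

```bash
sed -i 's/^def ray/from scipy.spatial.transform import Rotation as Ro\ndef cal(n):\n    c=bot.get_calibration(n);c["rotation"]=Ro.from_euler("xyz",c["rotation"]).as_matrix();return c\ndef ray/' h.py
python3 - <<'E'
from h import *
t=cv2.imread("pics/top0.png");s=cv2.imread("pics/scene0.png")
ct,cs=cal("top"),cal("scene")
def blob(im,x,y,f):
    m=f(cv2.cvtColor(im,cv2.COLOR_BGR2HSV)).astype(np.uint8)
    n,l,st,ce=cv2.connectedComponentsWithStats(m); i=l[y,x]; 
    return (l==i).astype(np.uint8)
w=lambda h:(h[...,2]>150)&(h[...,1]<60)
m=blob(t,312,200,w);cn=max(cv2.findContours(m,0,2)[0],key=cv2.contourArea)
r=cv2.minAreaRect(cn);print(r)
for p in cv2.boxPoints(r):print(onz(ct,*p,12).round(1))
print("centre",onz(ct,*r[0],12).round(1))
m=blob(s,220,177,w);cn=max(cv2.findContours(m,0,2)[0],key=cv2.contourArea)
print(cv2.approxPolyDP(cn,4,True)[:,0].tolist())
# rough heights: boss centre bore both views
print("boss tri",tri([ray(ct,327,200),ray(cs,231,162)]).round(1))
# spigot top
print("spig tri",tri([ray(ct,200,191),ray(cs,277,212)]).round(1))
print("hub c",onz(ct,206,192,94).round(1))
R=cal("wrist");o=bot.get_obs();T=Ro.from_euler("xyz",o["tcp_rot"]).as_matrix()
print("cam in tool",T.T@(R["eye"]-o["tool_pos"]),(T.T@R["rotation"]).round(3),T.round(3))
E
python3 - <<'E'
import cv2,numpy as np
t=cv2.imread("pics/top0.png")[135:255,160:370];s=cv2.imread("pics/scene0.png")[140:280,190:330]
a=cv2.resize(t,None,fx=3.6,fy=3.6,interpolation=2)[:,:760];b=cv2.resize(s,None,fx=1,fy=1)
cv2.imwrite("pics/c1.png",a)
E
```

```text
((324.6396179199219, 200.21133422851562), (38.94630813598633, 38.88488006591797), 42.51044845581055)
[ 542.7 -109.5   12. ]
[ 628.  -186.6   12. ]
[ 551.3 -271.5   12. ]
[ 466.5 -194.1   12. ]
centre [ 547.  -190.3   12. ]
[[220, 157], [210, 177], [239, 183], [247, 162]]
boss tri [ 544.  -190.9   42.6]
spig tri [564.2 155.5 130.4]
hub c [562.6 145.9  94. ]
cam in tool [  83.13079518    0.66880623 -158.34549403] [[ 0.001 -0.952 -0.307]
 [ 1.     0.001 -0.001]
 [ 0.001 -0.307  0.952]] [[-0.954  0.298 -0.001]
 [ 0.298  0.954 -0.001]
 [ 0.    -0.001 -1.   ]]
```

View pics/c1.png

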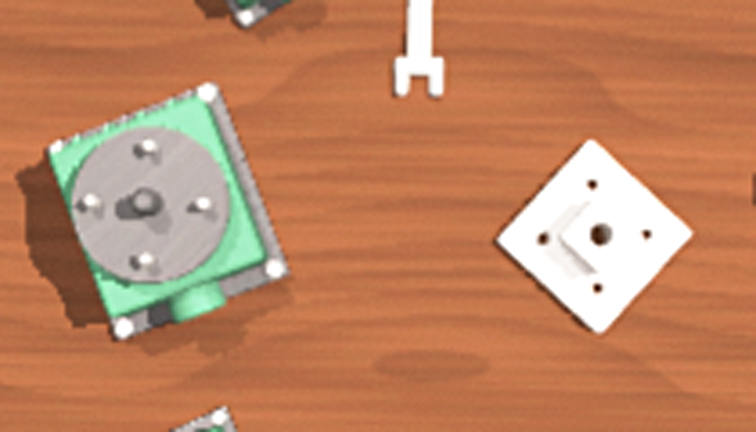

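The crop shows the studs at about (148,150), (91,203), (203,205) and (146,262). The spigot is at (145,203), and the coupling is turned about 45°. I'll move over the coupling for a wrist look.

Request:
jog_arm(targets=[{"xyz":[-0.653,-0.289,0],"spin":0},{"xyz":[-0.653,-0.289,0],"spin":0},{"xyz":[-0.653,-0.289,0],"spin":0},{"xyz":[-0.653,-0.289,0],"spin":0},{"xyz":[-0.653,-0.289,0],"spin":0},{"xyz":[-0.653,-0.289,0],"spin":0},{"xyz":[-0.653,-0.289,0],"spin":0},{"xyz":[-0.653,-0.289,0],"spin":0},{"xyz":[-0.288,-0.639,0],"spin":0},{"xyz":[-0.288,-0.639,0],"spin":0}], gripper=100)

```text
time: 1.35
tool_pos: [513.9, 86.9, 226.0]
tcp_rot: [-3.141, -0.001, 2.839]
contact_force: [0.8, 0.3, 0.0]
grip_width: 92.0
finger_force: 0.0
```

Request:
jog_arm(targets=[{"xyz":[-0.288,-0.639,0],"spin":0},{"xyz":[-0.288,-0.639,0],"spin":0},{"xyz":[-0.288,-0.639,0],"spin":0},{"xyz":[-0.288,-0.639,0],"spin":0},{"xyz":[-0.288,-0.639,0],"spin":0},{"xyz":[0,0,0.2],"spin":0.9},{"xyz":[0,0,0.2],"spin":0.9},{"xyz":[0,0,0.2],"spin":0.9},{"xyz":[0,0,0.2],"spin":0.8},{"xyz":[0,0,0.2],"spin":0.8}])

```text
time: 2.6
tool_pos: [547.2, -189.6, 145.7]
tcp_rot: [-3.141, -0.001, 2.406]
contact_force: [-0.1, -0.1, 1.0]
grip_width: 92.0
finger_force: 0.0
```

Run:
```python
from h import *
c=cal("wrist");o=bot.get_obs();im=bot.capture("wrist");cv2.imwrite("pics/w1.png",im)
import pickle;pickle.dump((c,o["tool_pos"],o["tcp_rot"]),open("w1.pkl","wb"))
print(o["time"],o["tool_pos"],o["tcp_rot"],o["dq"].round(3))
print([proj(c,(547,-190,z)).round() for z in(0,12,46)])
```

```text
2.6 [ 547.23683585 -189.56867395  145.71003065] [-3.14141044e+00 -1.00430738e-03  2.40608788e+00] [-0.     0.13   0.164  0.002 -0.293  0.635]
[array([259., 183.]), array([259., 186.]), array([259., 195.])]
```

View pics/w1.png

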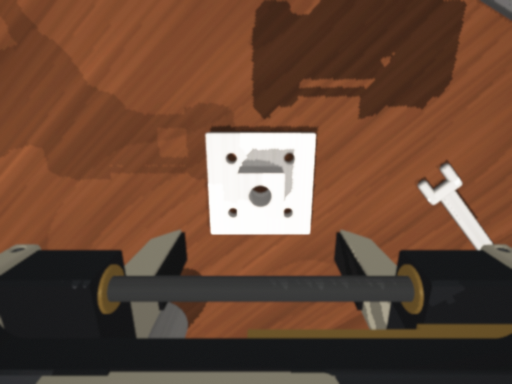

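The wrist picture shows the plate nearly square to the tool, with corners at about (206,133), (316,133), (311,234) and (211,234). The bore is at (260,196). The fingers clear the plate.

Run:
```python
from h import *
c=cal("wrist");o=bot.get_obs();im=bot.capture("wrist");cv2.imwrite("pics/w2.png",im)
print(o["dq"].round(3),o["tcp_rot"],o["tool_pos"])
g=cv2.cvtColor(im,6)
m=(g>190).astype(np.uint8);n,l,st,ce=cv2.connectedComponentsWithStats(m);m=(l==l[225,260]).astype(np.uint8)
cn=max(cv2.findContours(m,0,2)[0],key=cv2.contourArea)
hull=cv2.convexHull(cn);q=cv2.approxPolyDP(hull,6,True)[:,0].astype(float);print(q.tolist())
P=np.array([onz(c,*p,12) for p in q]);print(P.round(1).tolist())
# dark spots
d=((g<110)).astype(np.uint8);mask=np.zeros_like(d);cv2.fillConvexPoly(mask,hull,1);mask=cv2.erode(mask,np.ones((7,7)));d&=mask
n,l,st,ce=cv2.connectedComponentsWithStats(d)
H=[]
for i in range(1,n):
    if st[i,4]>15:
        u=ce[i];print(u.round(1),st[i,4],onz(c,*u,12).round(1),onz(c,*u,46).round(1))
# height: plate corner & bore triangulated with top view
ct=cal("top")
print("bore tri",tri([ray(c,260,195.5),ray(ct,160+601/3.6,135+234/3.6)]).round(1))
print("corner tri",tri([ray(c,*min(q,key=lambda p:p[0]+p[1])),ray(ct,160+693/3.6,135+233/3.6)]).round(1),tri([ray(c,*max(q,key=lambda p:p[0]+p[1])),ray(ct,160+497/3.6,135+240/3.6)]).round(1))
```

```text
[ 0.    -0.005 -0.014 -0.     0.06  -0.129] [-3.1404429  -0.00463323  2.40295647] [ 546.17095712 -189.01489619  143.48432195]
[[315.0, 135.0], [310.0, 235.0], [211.0, 235.0], [206.0, 136.0]]
[[543.8, -112.1, 12.0], [625.6, -185.4, 12.0], [551.4, -267.3, 12.0], [471.2, -193.5, 12.0]]
[289.3 159.2] 70 [ 545.1 -147.1   12. ] [ 538.2 -145.3   46. ]
[231.3 159.6] 62 [ 505.4 -191.4   12. ] [ 503.1 -184.5   46. ]
[260.5 191.8] 87 [ 551.1 -192.4   12. ] [ 543.5 -185.4   46. ]
[233.  213.5] 34 [ 549.3 -231.2   12. ] [ 541.9 -219.7   46. ]
[287.9 213.4] 37 [ 589.5 -186.8   12. ] [ 577.3 -180.5   46. ]
bore tri [ 547.  -191.2   39.5]
corner tri [513.7 -26.2 961.9] [ 528.7 -120.5  223.1]
```

Request:
jog_arm(targets=[{"xyz":[0,0,0.4],"spin":0},{"xyz":[0,0,0.4],"spin":0},{"xyz":[0,0,0.3],"spin":0},{"xyz":[0,0,0.15],"spin":0},{"xyz":[0,0,0.1],"spin":0},{"xyz":[0,0,0.1],"spin":0},{"xyz":[0,0,0.05],"spin":0},{"xyz":[0,0,0.05],"spin":0},{"xyz":[0,0,0],"spin":0},{"xyz":[0,0,0],"spin":0}])

```text
time: 3.95
tool_pos: [547.7, -189.7, 22.9]
tcp_rot: [3.141, 0.0, 2.409]
contact_force: [0.1, 0.6, 0.9]
grip_width: 91.9
finger_force: 0.0
```

Run:
```python
from h import *
import pickle
for _ in range(3):
    o=bot.get_obs();print(o["time"],o["tool_pos"].round(2),o["tcp_rot"].round(4),o["contact_force"].round(1))
ct=cal("top")
im=bot.capture("wrist");cv2.imwrite("pics/w3.png",im)
```

```text
3.95 [ 547.69 -189.74   22.93] [3.1414e+00 4.0000e-04 2.4088e+00] [0.1 0.6 0.9]
3.95 [ 547.69 -189.74   22.93] [3.1414e+00 4.0000e-04 2.4088e+00] [0.1 0.6 0.9]
3.95 [ 547.69 -189.74   22.93] [3.1414e+00 4.0000e-04 2.4088e+00] [0.1 0.6 0.9]
```

View pics/w3.png

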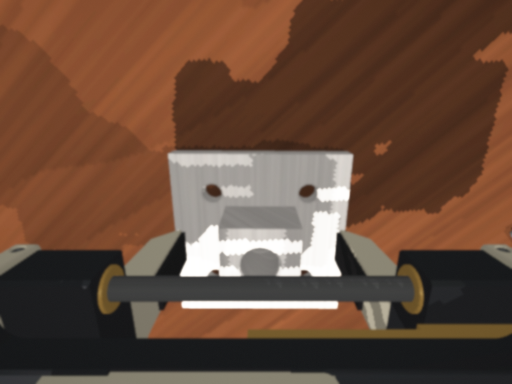

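The boss sits centred between the fingers (bore at about (260,262)), so I'll go slightly lower and close the gripper.

Request:
jog_arm(targets=[{"xyz":[0,0,0.05],"spin":0},{"xyz":[0,0,0],"spin":0},{"xyz":[0,0,0],"spin":0},{"xyz":[0,0,0],"spin":0},{"xyz":[0,0,0],"spin":0},{"xyz":[0,0,0],"spin":0},{"xyz":[0,0,0],"spin":0},{"xyz":[0,0,0],"spin":0},{"xyz":[0,0,0],"spin":0},{"xyz":[0,0,0],"spin":0}], gripper=30)

```text
time: 5.25
tool_pos: [547.5, -189.7, 18.8]
tcp_rot: [3.142, 0.0, 2.409]
contact_force: [0.3, 0.2, 0.7]
grip_width: 43.9
finger_force: 30.0
```

Run:
```python
from h import *
o=bot.get_obs();print({k:np.round(v,3) for k,v in o.items()})
# hub from top picture: studs + hub disc
t=cv2.imread("pics/top0.png");ct=cal("top")
S=[(148,150),(203,205),(146,262),(91,203)]
for z in (110,114):print([onz(ct,160+x/3.6,135+y/3.6,z)[:2].round(1).tolist() for x,y in S])
h=cv2.cvtColor(t,cv2.COLOR_BGR2HSV);print(h[165,206],h[200,210],h[215,190])
```

```text
{'time': np.float64(5.25), 'joint_positions': array([-0.466,  0.674,  1.603,  0.   ,  0.865, -1.304]), 'dq': array([ 0.002, -0.002, -0.   , -0.001,  0.   ,  0.001]), 'tau': array([ 1.8300e-01, -5.2284e+01, -1.7916e+01,  7.1000e-02,  3.0000e-02,
       -1.5000e-02]), 'tool_pos': array([ 547.548, -189.712,   18.756]), 'tcp_rot': array([3.142, 0.   , 2.409]), 'contact_force': array([0.278, 0.157, 0.667]), 'moment': array([-0.116,  0.096, -0.018]), 'finger_force': np.float64(29.992), 'grip_width': np.float64(43.931)}
[[602.9, 157.5], [562.1, 115.5], [519.1, 157.3], [562.7, 199.5]]
[[602.5, 156.9], [561.9, 115.0], [519.0, 156.7], [562.4, 198.7]]
[ 71  84 232] [ 11  21 196] [ 73  76 243]
```

Gripped, with the opening at 43.9 mm. Next I lift and move beside the hub for a closer look.

Request:
jog_arm(targets=[{"xyz":[0,0,-0.05],"spin":0},{"xyz":[0,0,-0.1],"spin":0},{"xyz":[0,0,-0.2],"spin":0},{"xyz":[0,0,-0.3],"spin":0},{"xyz":[0,0,-0.4],"spin":0},{"xyz":[0,0,-0.4],"spin":0},{"xyz":[0,0,-0.4],"spin":0},{"xyz":[0,0,-0.3],"spin":0},{"xyz":[0,0,-0.2],"spin":0},{"xyz":[0,0,-0.05],"spin":0}])

```text
time: 6.5
tool_pos: [547.8, -189.8, 212.0]
tcp_rot: [3.141, 0.002, 2.409]
contact_force: [-0.4, 0.4, -3.6]
grip_width: 43.9
finger_force: 30.0
```

Request:
jog_arm(targets=[{"xyz":[0.2,0.157,0],"spin":0},{"xyz":[0.4,0.315,0],"spin":0},{"xyz":[0.55,0.433,0],"spin":0},{"xyz":[0.6,0.472,0],"spin":0},{"xyz":[0.6,0.472,0],"spin":0},{"xyz":[0.6,0.472,0],"spin":0},{"xyz":[0.55,0.433,0],"spin":0},{"xyz":[0.45,0.354,0],"spin":0},{"xyz":[0.25,0.197,0],"spin":0.25},{"xyz":[0.05,0.039,0],"spin":0.28}])

```text
time: 7.75
tool_pos: [471.7, 239.0, 209.5]
tcp_rot: [-3.14, -0.002, 2.358]
contact_force: [0.7, -0.7, -4.1]
grip_width: 44.1
finger_force: 30.0
```

Run:
```python
from h import *
bot.capture("wrist");bot.capture("wrist");bot.capture("wrist")
c=cal("wrist");o=bot.get_obs();im=bot.capture("wrist");cv2.imwrite("pics/w4.png",im)
import pickle;pickle.dump((c,o["tool_pos"],o["tcp_rot"]),open("w4.pkl","wb"))
print(o["time"],o["tool_pos"],o["tcp_rot"],o["dq"].round(3),o["contact_force"],o["grip_width"])
```

```text
7.9 [472.56389275 237.2423799  209.78403352] [-3.13972814e+00 -1.14861378e-03  2.35763018e+00] [-0.022 -0.004 -0.004 -0.003  0.003 -0.011] [ 0.02144918 -0.67986001 -3.83800161] 44.11243406150896
```

View pics/w4.png

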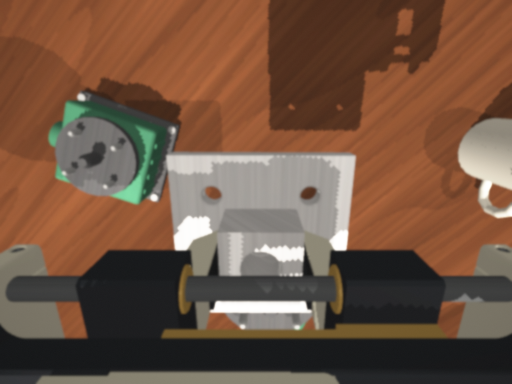

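This shows a small gearbox at (97,155), because the camera looks toward the tool's +x side. I'll cross over to the other side of the hub.

Request:
jog_arm(targets=[{"xyz":[-0.2,0,0],"spin":0},{"xyz":[-0.4,0,0],"spin":0},{"xyz":[-0.5,0,0],"spin":0},{"xyz":[-0.6,0.08,0],"spin":0},{"xyz":[-0.5,0,0],"spin":0},{"xyz":[-0.4,0,0],"spin":0},{"xyz":[-0.2,0,0],"spin":0},{"xyz":[-0.08,0,0],"spin":0},{"xyz":[0,0,0],"spin":0},{"xyz":[0,0,0],"spin":0}])

```text
time: 9.2
tool_pos: [640.7, 79.1, 210.9]
tcp_rot: [3.141, -0.0, 2.357]
contact_force: [0.1, 0.5, -3.6]
grip_width: 43.8
finger_force: 30.0
```

Run:
```python
from h import *
bot.capture("wrist");bot.capture("wrist")
c=cal("wrist");o=bot.get_obs();im=bot.capture("wrist");cv2.imwrite("pics/w5.png",im)
import pickle;pickle.dump((c,o["tool_pos"],o["tcp_rot"]),open("w5.pkl","wb"))
print(o["time"],o["tool_pos"],o["tcp_rot"],o["dq"].round(3),o["contact_force"],o["grip_width"])
cv2.imwrite("pics/w5c.png",cv2.resize(im[0:200,140:380],None,fx=3,fy=3,interpolation=2))
```

```text
9.3 [640.81960882  79.06102495 211.02081369] [ 3.14136978e+00 -4.32316253e-05  2.35702695e+00] [-0.003  0.004 -0.002 -0.001 -0.002  0.001] [-1.35223056  1.30314237 -3.33967793] 43.89757129191645
```

View pics/w5c.png

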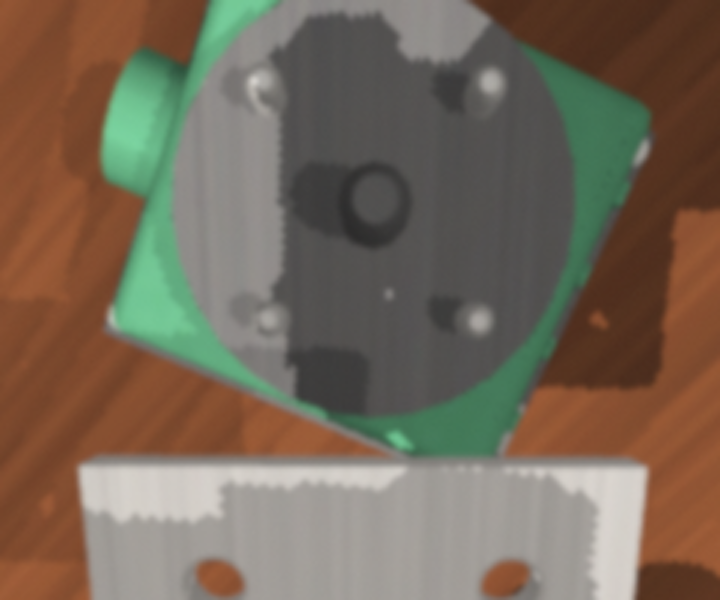

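The crop shows stud tips at about (258,84), (491,82), (480,320) and (270,319), and the spigot top at (376,200).

Run:
```python
from h import *
import pickle
c,p,r=pickle.load(open("w5.pkl","rb"));ct=cal("top")
px=lambda a:(140+(a[0]-1)/3,(a[1]-1)/3)
S=[(258,84),(491,82),(480,320),(270,319)];T=[onz(c,*px(s),114)[:2] for s in S];T=np.array(T)
print(T.round(1).tolist(),"mean",T.mean(0))
for i in range(4):
    d=T[(i+1)%4]-T[i];print(np.linalg.norm(d).round(1),np.degrees(np.arctan2(d[1],d[0])).round(1)%90)
print("spig128",onz(c,*px((376,200)),128).round(1))
print("spig tri",tri([ray(c,*px((376,200))),ray(ct,160+143/3.6,135+200/3.6)]).round(1))
tp=[(91,203),(148,150),(203,205),(146,262)]
# match by nearest
for s in S:
    w=onz(c,*px(s),114)
    q=min(tp,key=lambda t:np.linalg.norm(onz(ct,160+t[0]/3.6,135+t[1]/3.6,114)-w));print("stud tri",tri([ray(c,*px(s)),ray(ct,160+q[0]/3.6,135+q[1]/3.6)]).round(1))
im=cv2.imread("pics/w5.png");g=cv2.cvtColor(im,6);el=[((220,577)),((507,577))]
z=p[2]-19+12
a,b=[onz(c,*px(e),z) for e in el];d=b-a;print("coupl holes",a.round(1),b.round(1),np.linalg.norm(d),np.degrees(np.arctan2(d[1],d[0]))%90,"tool",np.degrees(r[2])%90)
# plate back edge corners
a,b=[onz(c,*px(e),z) for e in((80,464),(646,464))];d=b-a;print("edge",np.linalg.norm(d),np.degrees(np.arctan2(d[1],d[0]))%90,((a+b)/2).round(1))
x=np.array([np.cos(r[2]),np.sin(r[2])]);y=np.array([np.sin(r[2]),-np.cos(r[2])])
print("mid edge in tool",x@((a+b)[:2]/2-p[:2]),y@((a+b)[:2]/2-p[:2]))
for nm,t in(("spig",onz(c,*px((376,200)),128)[:2]),("studs",T.mean(0))):print(nm,x@(t-p[:2]),y@(t-p[:2]))
```

```text
[[522.9, 159.1], [565.9, 202.9], [608.0, 160.4], [565.6, 118.3]] mean [565.64295183 160.15795959]
61.3 45.5
59.8 44.8
59.8 44.80000000000001
59.1 46.30000000000001
spig128 [565.8 160.2 128. ]
spig tri [565.  161.2 110. ]
stud tri [519.2 160.   96.9]
stud tri [564.2 204.2  99. ]
stud tri [609.2 163.7  74. ]
stud tri [563.7 117.1  94.4]
coupl holes [598.5  82.  204. ] [639.5 123.1 204. ] 58.05147046132212 45.122470469623 tool 45.04769624667583
edge 109.79965358595415 45.11391774201656 [602.7 118.7 204. ]
mid edge in tool 54.98435304696202 1.0879734100335317
spig 110.42032139556875 4.4174456362912276
studs 110.49859318157694 4.278255221530027
```

Request:
jog_arm(targets=[{"xyz":[0.15,0.039,0],"spin":0},{"xyz":[0.35,0,0],"spin":0},{"xyz":[0.4,0,0],"spin":0},{"xyz":[0.3,0,0],"spin":0},{"xyz":[0.15,0,0],"spin":0},{"xyz":[0.03,0,0.1],"spin":0},{"xyz":[0,0,0.25],"spin":0},{"xyz":[0,0,0.25],"spin":0},{"xyz":[0,0,0.1],"spin":0},{"xyz":[0,0,0.05],"spin":0}])

```text
time: 10.6
tool_pos: [565.7, 158.1, 150.3]
tcp_rot: [-3.141, -0.0, 2.355]
contact_force: [-0.3, -0.5, -3.4]
grip_width: 44.0
finger_force: 30.0
```

Request:
jog_arm(targets=[{"xyz":[0,0,0],"spin":0},{"xyz":[0,0,0.02],"spin":0},{"xyz":[0,0,0.02],"spin":0},{"xyz":[0,0,0.02],"spin":0},{"xyz":[0,0,0.02],"spin":0},{"xyz":[0,0,0.02],"spin":0},{"xyz":[0,0,0.02],"spin":0},{"xyz":[0,0,0.02],"spin":0},{"xyz":[0,0,0],"spin":0},{"xyz":[0,0,0],"spin":0}])

```text
time: 11.85
tool_pos: [565.4, 158.5, 139.5]
tcp_rot: [3.142, -0.0, 2.356]
contact_force: [-0.2, 0.2, -4.0]
grip_width: 44.0
finger_force: 30.0
```

No contact yet, with the underside at about 120.5 mm. I'll carry on slowly toward the stud tips at 114 mm.

Request:
jog_arm(targets=[{"xyz":[0,0,0.015],"spin":0},{"xyz":[0,0,0.015],"spin":0},{"xyz":[0,0,0.015],"spin":0},{"xyz":[0,0,0.015],"spin":0},{"xyz":[0,0,0],"spin":0},{"xyz":[0,0,0],"spin":0},{"xyz":[0,0,0],"spin":0},{"xyz":[0,0,0],"spin":0},{"xyz":[0,0,0],"spin":0},{"xyz":[0,0,0],"spin":0}])

```text
time: 13.1
tool_pos: [565.3, 158.7, 134.6]
tcp_rot: [3.142, -0.001, 2.356]
contact_force: [-1.8, 5.8, -4.1]
grip_width: 44.1
finger_force: 30.0
```

Run:
```python
from h import *
c=cal("wrist");o=bot.get_obs();im=bot.capture("wrist");cv2.imwrite("pics/w6.png",im)
s=bot.capture("scene")
print(o["time"],o["tool_pos"],o["contact_force"],o["moment"])
a=cv2.resize(im[130:330,140:380],(400,333),interpolation=2);b=cv2.resize(s[170:270,220:340],(400,333),interpolation=2)
cv2.imwrite("pics/w6c.png",np.hstack([a,b]))
```

```text
13.1 [565.2759671  158.68472784 134.60838527] [-1.83591359  5.82507788 -4.09652893] [ 0.89587832  0.30501356 -0.01268218]
```

View pics/w6c.png

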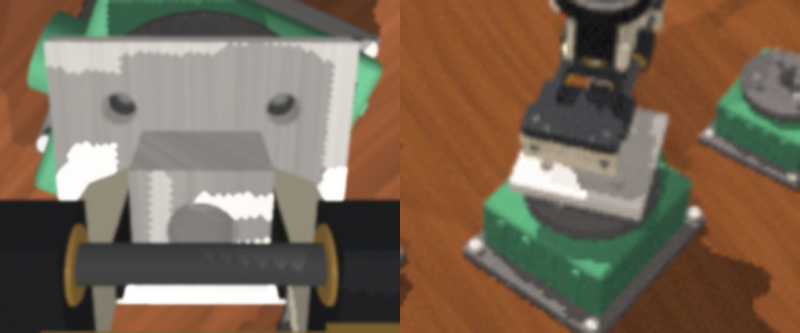

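The holes at (122,103) and (280,107) show something dark beneath them, and the spigot is in the bore with a light sideways push of 6 N toward +y. I'll ease that off and go on down in small steps.

Request:
jog_arm(targets=[{"xyz":[0.01,0.004,0],"spin":0},{"xyz":[0,0,0],"spin":0},{"xyz":[0,0,0.01],"spin":0},{"xyz":[0,0,0.01],"spin":0},{"xyz":[0,0,0.01],"spin":0},{"xyz":[0,0,0.01],"spin":0},{"xyz":[0,0,0],"spin":0},{"xyz":[0,0,0],"spin":0},{"xyz":[0,0,0],"spin":0},{"xyz":[0,0,0],"spin":0}])

```text
time: 14.45
tool_pos: [565.2, 159.2, 131.6]
tcp_rot: [3.141, 0.0, 2.356]
contact_force: [0.6, 0.5, -4.2]
grip_width: 43.8
finger_force: 30.0
```

Run:
```python
from h import *
o=bot.get_obs()
print(o["time"],o["tool_pos"],o["tcp_rot"],o["contact_force"],o["moment"])
```

```text
14.45 [565.15836509 159.2395559  131.55864346] [3.14145341e+00 1.04210643e-04 2.35577344e+00] [ 0.61426168  0.45617343 -4.2223815 ] [-0.03887729 -0.01979128 -0.06632254]
```

The underside is at 112.8 mm, below the stud tips, with no contact force.

Request:
jog_arm(targets=[{"xyz":[0,0,0.01],"spin":0},{"xyz":[0,0,0.01],"spin":0},{"xyz":[0,0,0.01],"spin":0},{"xyz":[0,0,0.01],"spin":0},{"xyz":[0,0,0],"spin":0},{"xyz":[0,0,0],"spin":0},{"xyz":[0,0,0],"spin":0},{"xyz":[0,0,0],"spin":0},{"xyz":[0,0,0],"spin":0},{"xyz":[0,0,0],"spin":0}])

```text
time: 15.7
tool_pos: [565.1, 159.3, 128.3]
tcp_rot: [3.142, -0.0, 2.356]
contact_force: [0.1, 0.4, -3.5]
grip_width: 43.6
finger_force: 30.0
```

Run:
```python
from h import *
o=bot.get_obs()
print(o["tool_pos"],o["tcp_rot"],o["contact_force"],o["moment"])
```

```text
[565.11332594 159.26200011 128.32370007] [ 3.14150743e+00 -5.09242837e-07  2.35577857e+00] [ 0.12477145  0.36532965 -3.47636505] [ 0.00913386 -0.014158   -0.03264672]
```

Request:
jog_arm(targets=[{"xyz":[0,0,0.015],"spin":0},{"xyz":[0,0,0.015],"spin":0},{"xyz":[0,0,0.015],"spin":0},{"xyz":[0,0,0.015],"spin":0},{"xyz":[0,0,0.015],"spin":0},{"xyz":[0,0,0.015],"spin":0},{"xyz":[0,0,0],"spin":0},{"xyz":[0,0,0],"spin":0},{"xyz":[0,0,0],"spin":0},{"xyz":[0,0,0],"spin":0}])

```text
time: 16.95
tool_pos: [565.1, 159.3, 121.2]
tcp_rot: [3.141, 0.0, 2.356]
contact_force: [0.3, 0.3, -4.0]
grip_width: 44.2
finger_force: 30.0
```

Run:
```python
from h import *
o=bot.get_obs()
print(o["tool_pos"],o["tcp_rot"],o["contact_force"],o["moment"])
```

```text
[565.13668132 159.27987755 121.18087578] [3.14140864e+00 4.19291059e-05 2.35577596e+00] [ 0.30699694  0.3336557  -3.95097422] [-0.04934235  0.01970859  0.04218994]
```

Request:
jog_arm(targets=[{"xyz":[0,0,0.015],"spin":0},{"xyz":[0,0,0.015],"spin":0},{"xyz":[0,0,0.015],"spin":0},{"xyz":[0,0,0.015],"spin":0},{"xyz":[0,0,0.015],"spin":0},{"xyz":[0,0,0.01],"spin":0},{"xyz":[0,0,0],"spin":0},{"xyz":[0,0,0],"spin":0},{"xyz":[0,0,0],"spin":0},{"xyz":[0,0,0],"spin":0}])

```text
time: 18.2
tool_pos: [565.1, 159.3, 114.4]
tcp_rot: [3.141, -0.0, 2.356]
contact_force: [-0.3, 0.5, -4.5]
grip_width: 43.8
finger_force: 30.0
```

Request:
jog_arm(targets=[{"xyz":[0,0,0.006],"spin":0},{"xyz":[0,0,0.006],"spin":0},{"xyz":[0,0,0],"spin":0},{"xyz":[0,0,0],"spin":0},{"xyz":[0,0,0],"spin":0},{"xyz":[0,0,0],"spin":0},{"xyz":[0,0,0],"spin":0},{"xyz":[0,0,0],"spin":0},{"xyz":[0,0,0],"spin":0},{"xyz":[0,0,0],"spin":0}])

```text
time: 19.45
tool_pos: [565.1, 159.3, 113.4]
tcp_rot: [3.142, -0.0, 2.356]
contact_force: [-0.2, 0.7, -4.5]
grip_width: 43.6
finger_force: 30.0
```

Underside is at about 94.6 mm. I'll lower until the hub face takes the weight.

Request:
jog_arm(targets=[{"xyz":[0,0,0.006],"spin":0},{"xyz":[0,0,0],"spin":0},{"xyz":[0,0,0.003],"spin":0},{"xyz":[0,0,0],"spin":0},{"xyz":[0,0,0],"spin":0},{"xyz":[0,0,0],"spin":0},{"xyz":[0,0,0],"spin":0},{"xyz":[0,0,0],"spin":0},{"xyz":[0,0,0],"spin":0},{"xyz":[0,0,0],"spin":0}])

```text
time: 20.7
tool_pos: [565.1, 159.3, 112.7]
tcp_rot: [3.141, 0.0, 2.356]
contact_force: [-0.8, 0.5, -1.2]
grip_width: 44.0
finger_force: 30.0
```

Request:
jog_arm(targets=[{"xyz":[0,0,0.005],"spin":0},{"xyz":[0,0,0],"spin":0},{"xyz":[0,0,0],"spin":0},{"xyz":[0,0,0],"spin":0},{"xyz":[0,0,0],"spin":0},{"xyz":[0,0,0],"spin":0},{"xyz":[0,0,0],"spin":0},{"xyz":[0,0,0],"spin":0},{"xyz":[0,0,0],"spin":0},{"xyz":[0,0,0],"spin":0}])

```text
time: 21.95
tool_pos: [565.1, 159.3, 112.7]
tcp_rot: [3.141, 0.0, 2.356]
contact_force: [-3.4, -1.0, 6.0]
grip_width: 44.2
finger_force: 30.0
```

The hub face now carries the coupling: +6 N and no further travel. I'll release it and retreat straight up.

Request:
jog_arm(targets=[{"xyz":[0,0,0],"spin":0},{"xyz":[0,0,0],"spin":0},{"xyz":[0,0,0],"spin":0},{"xyz":[0,0,0],"spin":0},{"xyz":[0,0,0],"spin":0},{"xyz":[0,0,0],"spin":0},{"xyz":[0,0,0],"spin":0},{"xyz":[0,0,0],"spin":0},{"xyz":[0,0,0],"spin":0},{"xyz":[0,0,0],"spin":0}], gripper=100)

```text
time: 23.2
tool_pos: [565.1, 159.3, 112.3]
tcp_rot: [3.141, -0.0, 2.356]
contact_force: [-0.6, -0.2, -0.6]
grip_width: 92.0
finger_force: 0.0
```

Request:
jog_arm(targets=[{"xyz":[0,0,-0.1],"spin":0},{"xyz":[0,0,-0.1],"spin":0},{"xyz":[0,0,-0.2],"spin":0},{"xyz":[0,0,-0.3],"spin":0},{"xyz":[0,0,-0.4],"spin":0},{"xyz":[0,0,-0.3],"spin":0},{"xyz":[0,0,-0.1],"spin":0},{"xyz":[0,0,0],"spin":0},{"xyz":[0,0,0],"spin":0},{"xyz":[0,0,0],"spin":0}])

```text
time: 24.45
tool_pos: [564.7, 159.2, 231.2]
tcp_rot: [-3.14, -0.001, 2.356]
contact_force: [0.1, -0.4, -0.2]
grip_width: 91.7
finger_force: 0.0
```

Run:
```python
from h import *
im=bot.capture("wrist");s=bot.capture("scene");o=bot.get_obs();print(o["time"],o["tool_pos"],o["grip_width"],o["contact_force"])
a=cv2.resize(im[80:280,140:380],(400,333),interpolation=2);b=cv2.resize(s[170:270,220:340],(400,333),interpolation=2)
cv2.imwrite("pics/w7c.png",np.hstack([a,b]))
```

```text
24.55 [564.87577086 159.21076629 231.54855614] 91.63629162817679 [-0.03117347 -0.44182675 -0.04913726]
```

View pics/w7c.png

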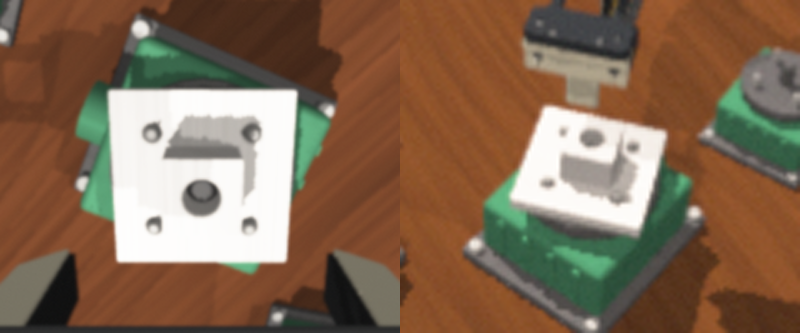

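All four studs stand through the holes at about (152,132), (253,132), (154,226) and (249,226), and the spigot shows in the bore at (202,193). The coupling sits flat and the gripper is clear.

```bash
python3 -c "
from plant import bot
print(bot.close_job())"
```

```text
the job is handed in; nothing more can be done
None
```

The coupling is seated flat on the gearbox hub face with all four studs through its holes, the gripper is open and clear above it, and the job was handed in at about 24.6 s of the 64 s allowed.

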